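# Rock a jammed bead out of its bottle into the tin

### The job

A blue bead has jammed across the neck of the clear bottle that stands mouth-down on the cork pad. Hold the bottle over the open tin and rock it side to side, along the length of the bead, until the bead drops into the tin; then stand the bottle mouth-down on the cork pad again and shut the tin's lid fully. Do not touch the bead with the gripper, and leave the orange-red jar and the green wax block where they are.

Things in the scene. Friction and masses are not known exactly. Their poses are not given: they have to be found in the camera images.
- bottle: Loose clear round bottle, mouth-down, 100 mm tall, about 90 g. Origin: centre of the mouth's rim; +z to its closed base (up as it stands). White lip 40 mm wide, z 0-4; neck 27.5 mm, bore 21.5, to z 16; flat shoulder, inner face at z 19; straight body 54 mm outside, 48 inside, to z 100. Hold it across the body 60 to 90 mm from the mouth.
- bead: Slippery blue bead 19x30x7 mm (x,y,z), 12 g. Origin: centre of its flat back; long axis y. It lies inside the bottle across the neck, both ends on the shoulder. Carried upright it stays; leant over 20 degrees along its length it slides to the wall; leant the other way it slides nose first into the bore and drops out towards the low side, mostly within one or two rocks of about 30 degrees.
- tin: Pressed tin fixed to the bench, 86x116x25 mm (x,y,z) when shut. Origin: centre of its underside. Inside 76x110 mm; walls 2 mm thick, up to z 22; inner floor z 1. The lid's hinge line is parallel to y at x = 41, z = 21 mm; the lid stands open on that +x side at the start.
- tin_lid (a joint): Hinge of the tin's lid: 0 = fully shut, 2.0 rad = fully open. A light stiff hinge (about 0.01 N m of friction): the lid stays where it is left and must be swung all the way down. The lid is a 2 mm sheet with an 8 mm down-turned rim.
- lid_lip (a point): Middle of the free edge of the tin's lid, 82 mm from the hinge line; z = 23 mm above the bench when shut.
- pad: Round cork pad, 90 mm across, 6 mm thick, fixed to the bench. Origin: centre of its underside; the bottle stands on its top face.
- jar_red: Bystander: orange-red jar with a black cap, 46 mm across, 62 mm tall. Origin: centre of its underside.
- wax: Bystander: green wax block lying flat, 50 x 90 x 24 mm (x, y, z). Origin: centre of its underside.
There are look-alikes about, which are no part of the job. What is meant by the bottle is not purple, and is the smaller of those in its own colour.

How it is judged:
By the outcome, as a careful person would: the job done as asked, in the order asked, and still so for the second after the job is handed in, with the robot touching nothing.
It also fails if it takes over 72 s, if anything falls off the work surface, if the arm or the gripper's body presses on something with over 40 N, if the wrist force passes 120 N, or if a joint passes its speed limit or range.

### The arm

A 6-joint arm with a two-finger parallel gripper is mounted at the origin on a cart in front of the work surface, level with it; the furniture and walls round the work are solid. World frame = base frame: x ahead of the robot, y to its left, z up, the work surface at z = 0. Lengths are in m, angles in degrees, forces in N, time in s.
With the tool pointing down it reaches from about 0.325 to 0.85 m from the base axis. Payload 15.5 kg.
Tool frame: the origin (TCP) lies at the very end of the fingers, on their centre line; the grasp point (between the pads) lies arm.grip_depth behind it (arm.grip_depth is the distance from the TCP to the grasp point, in m); z points along the fingers, y is the direction in which the jaws open and shut (so a half turn about z gives the same grasp; the last joint's range is limited). The gripper opens to 91 mm and grips with 3 to 60 N. Pads are 32 mm wide; open, the fingers measure 118 mm over their backs; the gripper's body (76 mm by 178 mm) begins 60 mm behind the grasp point.
Start: joints at [64.315, 28.281, 77.091, -0, 74.628, -5.472], TCP at [0.216, 0.587, 0.214] pointing down, gripper open.
Joint ranges: [-166.48, 166.48], [-47.26, 123.95], [12.59, 153.08], [-70.14, 250.14], [6.76, 159.57], [-176.63, 176.63]. Speed limits (degrees/s): [108.29, 108.29, 147.25, 172.46, 172.46, 172.46].

### API

Orientations are given as a 3x3 rotation matrix whose columns are the frame's x, y, z axes.
In Python, from rig import arm gives the robot as it stands. Calls block until the motion is done:
- arm.move_to(position, orientation): joint-space move of the TCP to a pose.
- arm.move_l(position, orientation=None, feed=0.15): straight line of the TCP; orientation=None keeps the orientation; feed is the mean speed in m/s.
- arm.move_joints(angles): joint-space move.
- arm.grip(opening): finger opening in m; the grip force is fixed at half the most; returns when the fingers have stopped.
- arm.sleep(seconds).
- arm.solve_ik(position, orientation): joint angles nearest the present ones, or None.
- arm.snapshot(name): name is "side" or "top"; returns the picture (384x512x3 uint8, red, green, blue); there is no depth.
- arm.get_calibration(name): a dict with "intrinsics" (3x3 intrinsics, pixels), "k1" (the pictures are not rectified: a ray, as slopes to the right and down, at radius r is drawn at 1 + k1 r^2 times it, then the intrinsics apply), "cam_to_world" (4x4, takes a point from camera to world coordinates). Camera axes: x right, y down, z forward; pixel columns grow to the right and rows downward; lengths in m; the calibration is good to about 2 mm. A picture is of the moment at which its call begins. get_calibration takes no time and is no camera call.
A pose or a line that the arm cannot do raises arm.Unreachable and nothing moves.
- arm.sign_off(): hands the job in, once; it reports no verdict.
Readings, each from a call of its own:
- arm.current_t(): time.
- arm.current_joint_positions(): joint angles.
- arm.current_dq(): joint speeds.
- arm.current_tau(): joint torques, N m.
- arm.current_ee_pos(): TCP position.
- arm.current_tool_rot(): TCP orientation.
- arm.current_force(): force on the tool from outside, world axes, zero at the start.
- arm.current_torque(): the same for the moment, N m.
- arm.current_width(): finger opening in m.
Only numpy, scipy, OpenCV 4.12 (cv2) and the standard library are available. Lean on these libraries where they do the work, as an engineer would, in place of code of your own. Each camera call takes 0.05 s, during which the arm holds its last target.

## Working session

There is one attempt and no reset: what is moved stays moved. The work goes in short steps, each a Python script; the robot and the scene stay as the last script left them, time stands still between calls to the robot, and variables do not carry over. Pictures are saved under pics/ and viewed, and the job is handed in when it is done.

```bash
ls; mkdir -p pics; python3 - <<'E'
from rig import arm
import cv2,numpy as np
for n in("top","side"):
    p=arm.snapshot(n); cv2.imwrite(f"pics/{n}0.png",p[:,:,::-1]); c=arm.get_calibration(n); np.set_printoptions(precision=4,suppress=True);print(n,c)
print(arm.grip_depth,arm.current_t(),arm.current_tool_rot())
E
```

```text
pics
top {'intrinsics': array([[441.8337,   0.    , 255.4753],
       [  0.    , 441.8337, 193.7538],
       [  0.    ,   0.    ,   1.    ]]), 'k1': -0.019429116126475608, 'cam_to_world': array([[ 0.0054, -0.9954,  0.0955,  0.3731],
       [-0.9998, -0.0036,  0.0185,  0.0427],
       [-0.0181, -0.0956, -0.9953,  1.293 ],
       [ 0.    ,  0.    ,  0.    ,  1.    ]])}
side {'intrinsics': array([[357.4961,   0.    , 253.2161],
       [  0.    , 357.4961, 189.2003],
       [  0.    ,   0.    ,   1.    ]]), 'k1': -0.03330019851454527, 'cam_to_world': array([[ 0.8738, -0.286 ,  0.3934,  0.1017],
       [-0.486 , -0.4832,  0.7282, -0.6759],
       [-0.0181, -0.8275, -0.5612,  0.5991],
       [ 0.    ,  0.    ,  0.    ,  1.    ]])}
0.0188 0.1 [[-0.9384  0.3455 -0.0005]
 [ 0.3455  0.9384 -0.001 ]
 [ 0.0001 -0.0011 -1.    ]]
```

View pics/top0.png

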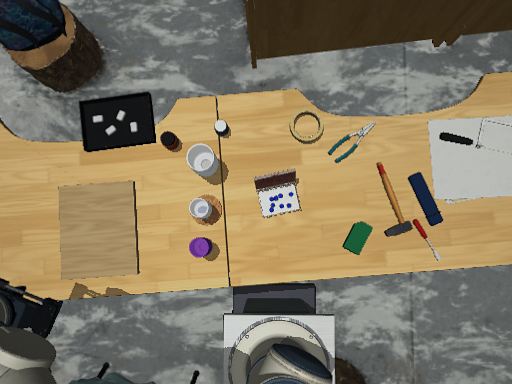

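View pics/side0.png

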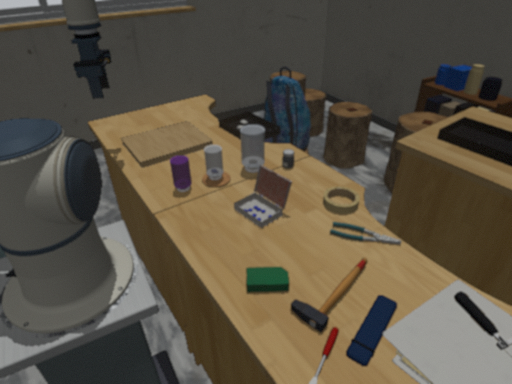

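```bash
python3 - <<'E'
import cv2,numpy as np
t=cv2.imread("pics/top0.png");s=cv2.imread("pics/side0.png")
a=cv2.resize(t[110:270,150:310],(600,600),interpolation=cv2.INTER_CUBIC)
b=cv2.resize(s[110:230,160:310],(750,600),interpolation=cv2.INTER_CUBIC)
cv2.imwrite("pics/topc.png",a);cv2.imwrite("pics/sidec.png",b)
E
```

```text
(no output)
```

View pics/topc.png

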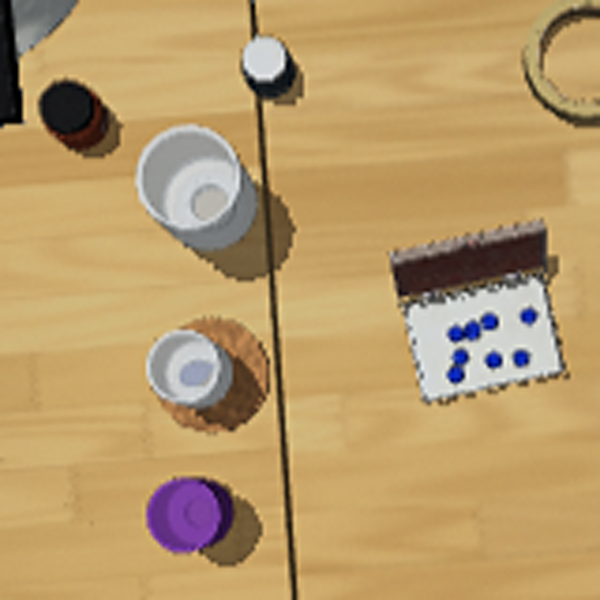

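View pics/sidec.png

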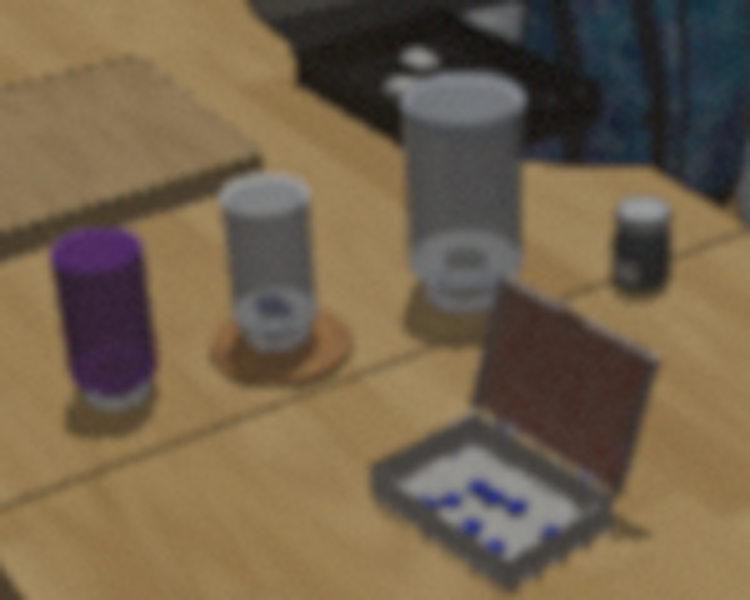

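Candidates, top view: small clear bottle on the cork pad (201,209), larger clear bottle (202,160) and purple bottle (200,247). By the description it is the small clear one on the pad, and the crops show a bluish bead in its neck. The tin is at (278,195) with its lid on the far side. Its blue dots are flat prints or other beads. Next I measure.

```bash
cat > h.py <<'E'
import numpy as np,cv2
from rig import arm
def ray(n,uv):
    c=arm.get_calibration(n);K=c["intrinsics"];M=c["cam_to_world"]
    d=np.array([(uv[0]-K[0,2])/K[0,0],(uv[1]-K[1,2])/K[1,1]]);u=d.copy()
    for _ in range(20): u=d/(1+c["k1"]*(u@u))
    return M[:3,3],M[:3,:3]@np.array([u[0],u[1],1])
def onz(n,uv,z):
    o,d=ray(n,uv);return o+d*(z-o[2])/d[2]
def proj(n,p):
    c=arm.get_calibration(n);K=c["intrinsics"];M=c["cam_to_world"]
    q=M[:3,:3].T@(np.asarray(p)-M[:3,3]);u=q[:2]/q[2];u=u*(1+c["k1"]*(u@u))
    return K[:2,:2]@u+K[:2,2]
def two(a,b):
    o1,d1=ray("top",a);o2,d2=ray("side",b)
    s=np.linalg.lstsq(np.c_[d1,-d2],o2-o1,rcond=None)[0]
    p,q=o1+s[0]*d1,o2+s[1]*d2
    return (p+q)/2,np.linalg.norm(p-q)
E
python3 - <<'E'
import cv2
from h import *
t=cv2.imread("pics/top0.png");s=cv2.imread("pics/side0.png")
def crop(im,u,v,w,h,k,name):
    c=cv2.resize(im[v:v+h,u:u+w],None,fx=k,fy=k,interpolation=cv2.INTER_CUBIC)
    for i in range(0,w,10): cv2.putText(c,str(u+i),(i*k,8),0,.3,(0,0,255),1);cv2.line(c,(i*k,0),(i*k,4),(0,0,255),1)
    for i in range(0,h,10): cv2.putText(c,str(v+i),(0,i*k+4),0,.3,(0,0,255),1)
    cv2.imwrite(name,c)
crop(t,250,165,60,58,10,"pics/tin_t.png")
crop(t,182,190,45,45,13,"pics/bot_t.png")
crop(s,195,140,40,50,12,"pics/bot_s.png")
E
```

```text
(no output)
```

View pics/tin_t.png

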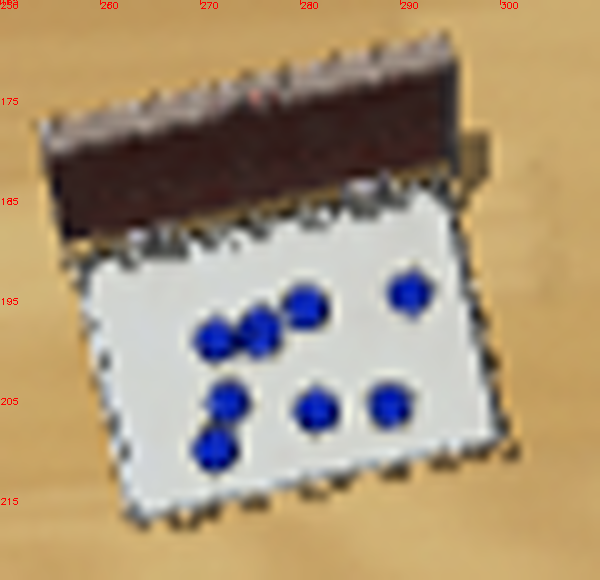

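View pics/bot_t.png

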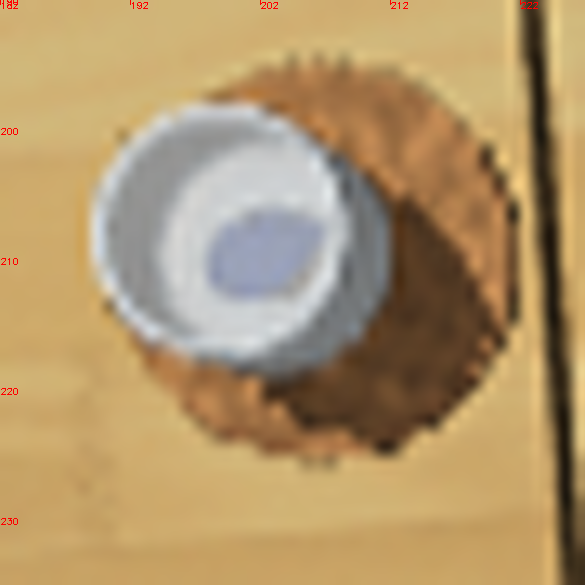

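View pics/bot_s.png

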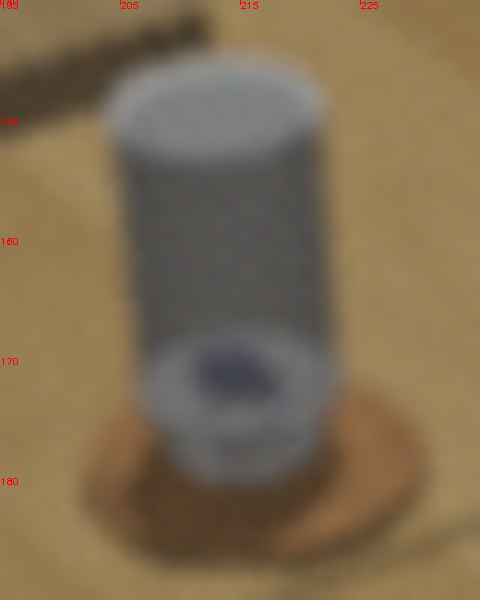

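```bash
python3 - <<'E'
from h import *
np.set_printoptions(precision=4,suppress=True)
t=cv2.imread("pics/top0.png").astype(int)
B,G,R=t[...,0],t[...,1],t[...,2]
# tin floor: white or blue
m=(((B>170)&(R>170))|((B>120)&(R<90)&(G<90)));m[:160]=0;m[225:]=0;m[:,:248]=0;m[:,308:]=0
m=m.astype(np.uint8)
n,l,st,c=cv2.connectedComponentsWithStats(m);k=1+st[1:,4].argmax();m=(l==k).astype(np.uint8)
cn=max(cv2.findContours(m,0,2)[0],key=cv2.contourArea)
r=cv2.minAreaRect(cn);bx=cv2.boxPoints(r);print("tin",r,st[k]);P=np.array([onz("top",p,.001) for p in bx]);print(P,P.mean(0),[np.linalg.norm(P[i]-P[i-1]) for i in range(4)])
ys,xs=np.nonzero(m);print("centroid",onz("top",(xs.mean(),ys.mean()),.001))
# bead
sub=np.zeros(t.shape[:2],np.uint8);mm=(B-R>18);sub[200:218,190:212]=mm[200:218,190:212];
n,l,st,c=cv2.connectedComponentsWithStats(sub);k=1+st[1:,4].argmax();ys,xs=np.nonzero(l==k)
W=np.array([onz("top",(x,y),.022) for x,y in zip(xs,ys)])[:,:2];mu=W.mean(0);w,v=np.linalg.eigh(np.cov((W-mu).T))
print("bead",len(W),mu,4*np.sqrt(w),v[:,1],np.degrees(np.arctan2(v[1,1],v[0,1])),xs.mean(),ys.mean())
print((B-R)[202:217,194:210])
# bottle base from hand edges, pad
print("base",onz("top",(198.5,207.2),.106))
print("bore",)
pad=((R-B>70)&(R-G>35)).astype(np.uint8);pad2=np.zeros_like(pad);pad2[190:230,185:224]=pad[190:230,185:224]
cn=np.concatenate(cv2.findContours(pad2,0,1)[0])[:,0];(cx,cy),rr=cv2.minEnclosingCircle(cn);print("pad",cx,cy,rr,onz("top",(cx,cy),.006))
# lid lip corners
for uv in [(254,178),(294.5,169.5)]: print("lidtop",onz("top",uv,.095))
# side checks
print("base side",onz("side",(212.8,148.5),.106))
s=cv2.imread("pics/side0.png").astype(int)
E
```

```text
tin ((278.0293884277344, 199.88235473632812), (25.3808650970459, 37.203575134277344), 77.47119140625) [258 184  41  32 816]
[[ 0.5036  0.062   0.001 ]
 [ 0.5279 -0.0447  0.001 ]
 [ 0.455  -0.0606  0.001 ]
 [ 0.4309  0.0455  0.001 ]] [0.4793 0.0006 0.001 ] [np.float64(0.07457326971766082), np.float64(0.10940210958054822), np.float64(0.07460689487991688), np.float64(0.1087970012205438)]
centroid [ 0.479  -0.0002  0.001 ]
bead 41 [0.4502 0.2216] [0.017  0.0271] [-0.3944  0.919 ] 113.2263534023589 201.65853658536585 209.02439024390245
[[ -1  -2   1   5   4   2   1   3   2   2   1   3   9   3  -9 -85]
 [  0   1   5   1   1   1   4   4   4   5   5   3   6   8   6 -12]
 [ -1   4   2  -1   2   4   6   5   5   6   6   5   6   6   4   7]
 [  2   4   0  -2   4   4   6   6   6   7   5   5   5   7   9   2]
 [  3   1  -1   2   5   5   6  13  18  21  14   9   6   6   8   3]
 [  5  -1  -1   4   5  22  23  23  32  25  25  26  21   8   8   4]
 [  4  -2   1   4  15  31  28  32  31  28  28  27  20   6   7   4]
 [  2  -1   3   6  26  27  31  31  29  28  30  24   4   6   8   6]
 [  4   1   2   7  27  32  28  32  27  34  30   8  -1   7   7   6]
 [  6   0   2   4  28  27  31  34  31  33   7  -7   4   7   5   4]
 [  5   2   2   3  11  17  27  32  19   8  -1   2   7   8   4   5]
 [  4   3   2   3   6   7   9  10   6   4   4   9   8   7   6   5]
 [  1   2   2   2   3   5   6   6   5   5   5   9   4   7   5   5]
 [  3   6   5   4   3   3   4   6   8   6   8   7   4   4   6   4]
 [-31 -13   7   8   7   5   4   6   7   6   7   4   4   4 -18 -32]]
base [0.45   0.2184 0.106 ]
bore
pad 204.0 215.13792419433594 23.519384384155273 [0.4333 0.2167 0.006 ]
lidtop [0.5313 0.0693 0.095 ]
lidtop [ 0.5551 -0.0414  0.095 ]
base side [0.4487 0.2132 0.106 ]
```

```bash
cat >> h.py <<'E'
from scipy.spatial.transform import Rotation as Ro
GB=np.array([.4497,.2172]); BEAD=113.2; TINA=12.8; TIN=np.array([.4793,.0005])
tx=np.array([np.cos(np.radians(TINA)),np.sin(np.radians(TINA)),0]); ty=np.array([-tx[1],tx[0],0])
def down(a): # jaw (tool y) along world angle a
    y=np.array([np.cos(np.radians(a)),np.sin(np.radians(a)),0]);z=np.array([0,0,-1.]);return np.c_[np.cross(y,z),y,z]
def rockpose(th,M,off=.056): # mouth centre M, tilt th deg about tin x
    R=Ro.from_rotvec(tx*np.radians(th)).as_matrix()
    return np.asarray(M)+R@np.array([0,0,off]),R@down(TINA+90)
E
python3 - <<'E'
from h import *
np.set_printoptions(precision=3,suppress=True)
print("pad",onz("top",(205.6,209.6),.006), "purple", onz("top",(200,247),.1))
print(arm.solve_ik([*GB,.062],down(BEAD)),arm.solve_ik([*GB,.062],down(BEAD-180)))
M=[*TIN,.045]
for th in (-38,-30,0,30,38): print(th,arm.solve_ik(*rockpose(th,M)))
for x,z in ((.105,.2),(.105,.075),(0,.03)): print(arm.solve_ik(np.r_[TIN,z]+tx*x,down(TINA+90)))
E
```

```text
pad [0.449 0.212 0.006] purple [0.343 0.213 0.1  ]
[ 18.926  30.834 103.924  -0.     45.242 -94.274] [ 18.926  30.834 103.924  -0.     45.242  85.726]
-38 [ 23.142  35.32  107.09  -46.825  56.151 -46.266]
-30 [ 17.547  31.356 107.597 -39.713  51.248 -57.052]
0 [  -7.083   25.897  104.739   -0.      49.365 -109.883]
30 [ -26.85    35.627   95.811   24.106   70.491 -142.239]
38 [ -30.403   39.908   92.8     27.423   77.01  -146.654]
[  -3.537   25.621   84.342   -0.      70.037 -106.337]
[  -3.537   34.419   91.564   -0.      54.017 -106.337]
[  -7.083   33.177  108.021   -0.      38.802 -109.883]
```

```bash
python3 - <<'E'
from h import *
np.set_printoptions(precision=4,suppress=True)
R=down(BEAD)
arm.move_to([*GB,.20],R)
arm.move_l([*GB,.125],R,feed=.15)
for n in("top","side"): cv2.imwrite(f"pics/{n}1.png",arm.snapshot(n)[:,:,::-1])
print(arm.current_t(),arm.current_width(),arm.current_force())
a=cv2.imread("pics/top1.png")[150:260,150:260];b=cv2.imread("pics/side1.png")[80:200,160:280]
cv2.imwrite("pics/c1.png",np.hstack([cv2.resize(a,(400,400),interpolation=2),cv2.resize(b,(400,400),interpolation=2)]))
E
```

```text
2.4583 0.09088879970601987 [-0.3288 -0.0438 -0.8263]
```

View pics/c1.png

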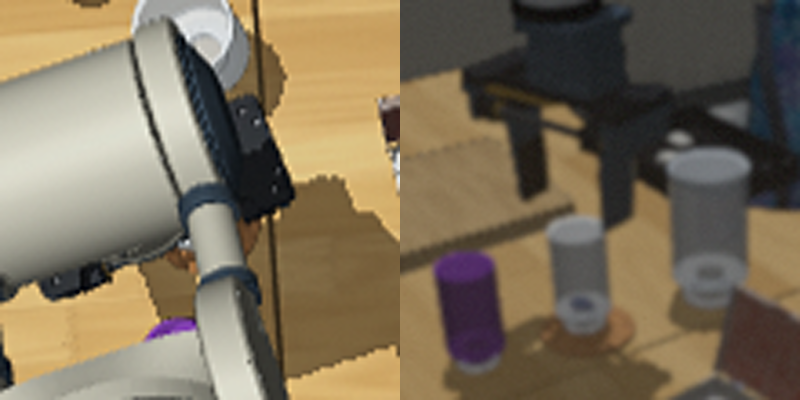

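The side crop shows the fingertips at (531,195) and (615,225), straddling the bottle's base at (577,230). I go down and grip.

```bash
python3 - <<'E'
from h import *
np.set_printoptions(precision=4,suppress=True)
R=down(BEAD)
arm.move_l([*GB,.062],R,feed=.08)
print(arm.current_force())
arm.grip(.045)
print(arm.current_width(),arm.current_force(),arm.current_ee_pos())
arm.move_l([*GB,.095],R,feed=.06)
cv2.imwrite("pics/side2.png",arm.snapshot("side")[:,:,::-1])
print(arm.current_t(),arm.current_width(),arm.current_force())
b=cv2.imread("pics/side2.png")[80:200,160:310]
cv2.imwrite("pics/c2.png",cv2.resize(b,(750,600),interpolation=2))
E
```

```text
[-0.4797  0.0141  0.6552]
0.05497962186825953 [ 0.1305 -0.0571  0.604 ] [0.4497 0.2172 0.062 ]
4.7833 0.05520769750901538 [ 0.599   0.5818 -0.5528]
```

View pics/c2.png

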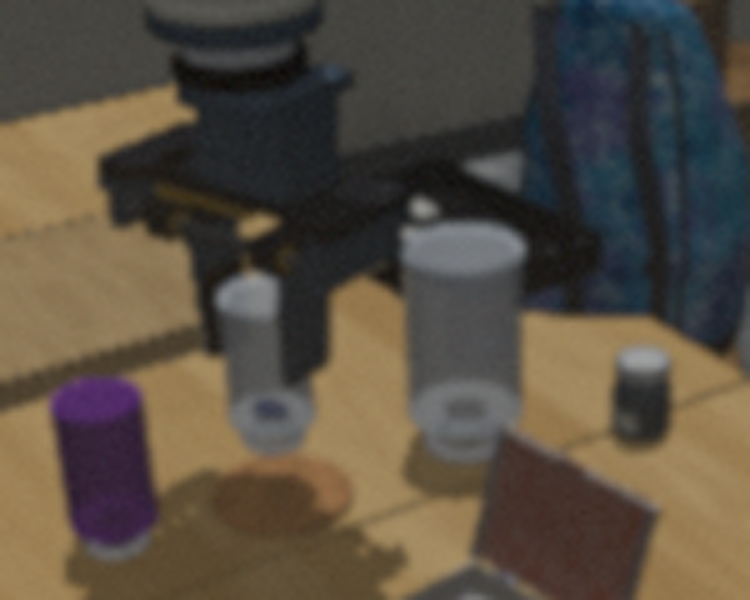

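The bottle is lifted with the bead still lying in the neck at (270,410). Next I carry it over and rock.

```bash
python3 - <<'E'
from h import *
np.set_printoptions(precision=4,suppress=True)
M=[*TIN,.047]
p0,R0=rockpose(0,M)
arm.move_l([*GB,.13],down(BEAD),feed=.1)
arm.move_l([p0[0],p0[1],.13],R0,feed=.12)
arm.move_l(p0,R0,feed=.08)
cv2.imwrite("pics/s3a.png",arm.snapshot("side")[:,:,::-1])
i=0
for th in (22,-30):
    arm.move_l(*rockpose(th,M),feed=.05)
    cv2.imwrite(f"pics/s3_{i}.png",arm.snapshot("side")[:,:,::-1]);i+=1
    arm.sleep(.4)
    cv2.imwrite(f"pics/s3_{i}.png",arm.snapshot("side")[:,:,::-1]);i+=1
print(arm.current_t(),arm.current_width(),arm.current_force())
ims=[cv2.resize(cv2.imread(f"pics/{n}.png")[100:250,190:320],(260,300),interpolation=2) for n in("s3a","s3_1","s3_3")]
cv2.imwrite("pics/c3.png",np.hstack(ims))
E
```

```text
11.0083 0.05511356809993006 [ 0.8538 -0.222  -1.0647]
```

View pics/c3.png

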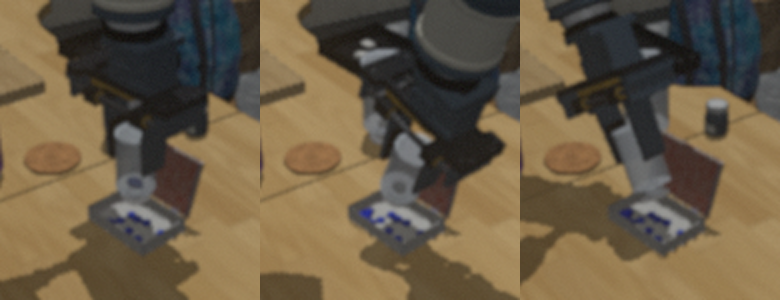

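```bash
python3 - <<'E'
import cv2,numpy as np
ims=[cv2.resize(cv2.imread(f"pics/{n}.png")[165:230,230:295],(390,290*390//390+0),interpolation=2) for n in("s3_0","s3_1","s3_2","s3_3")]
cv2.imwrite("pics/c4.png",np.vstack([np.hstack(ims[:2]),np.hstack(ims[2:])]))
E
```

```text
(no output)
```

View pics/c4.png

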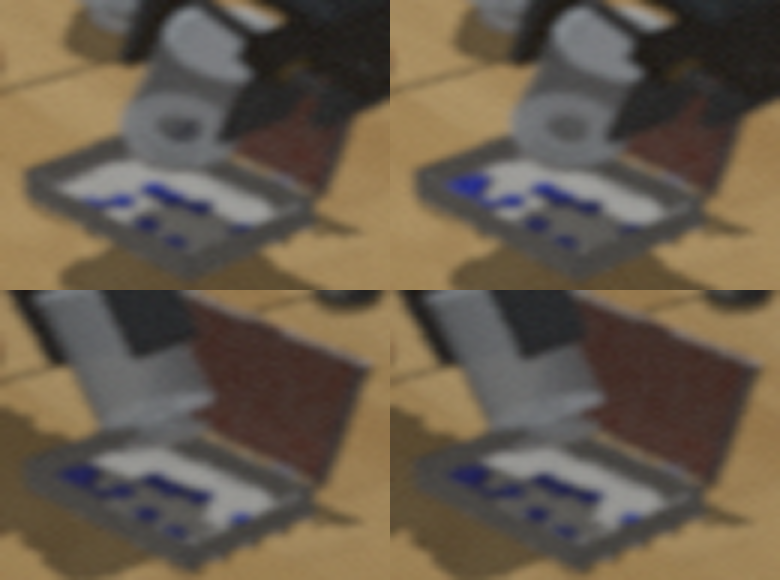

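The bead fell out on the first lean. It shows as a new blue patch in the tin's left end (468,185 in the crop), and the bore is clear. I now take the bottle back to the pad.

```bash
python3 - <<'E'
from h import *
np.set_printoptions(precision=4,suppress=True)
M=[*TIN,.05]
p0,R0=rockpose(0,M)
P=np.array([.449,.214]);R=down(BEAD)
arm.move_l(p0,R0,feed=.06)
arm.move_l([p0[0],p0[1],.13],R0,feed=.1)
arm.move_l([*P,.13],R,feed=.12)
arm.move_l([*P,.072],R,feed=.08)
z=.072;f0=arm.current_force()[2]
for n in("top","side"): cv2.imwrite(f"pics/{n}5.png",arm.snapshot(n)[:,:,::-1])
while z>.0605:
    z-=.001;arm.move_l([*P,z],R,feed=.02)
    f=arm.current_force()[2]-f0
    if f>2.5: break
print(z,f,arm.current_t())
a=cv2.imread("pics/top5.png")[165:225,245:310];b=cv2.imread("pics/side5.png")[110:230,190:300]
cv2.imwrite("pics/c5.png",np.hstack([cv2.resize(a,(400,400),interpolation=2),cv2.resize(b,(400,400),interpolation=2)]))
E
```

```text
0.060999999999999985 10.184270818830084 18.0417
```

View pics/c5.png

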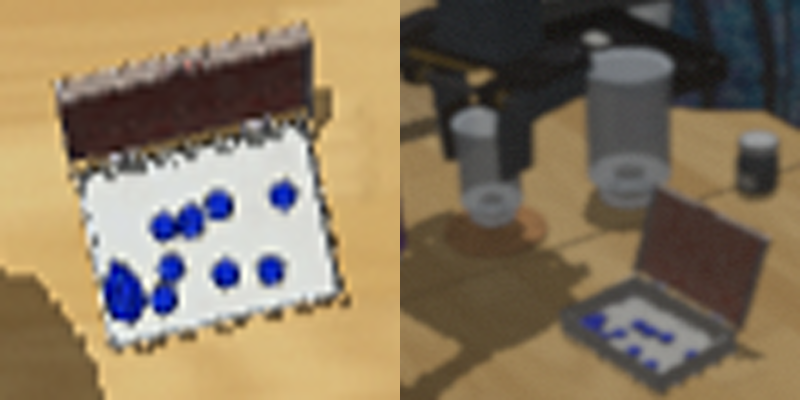

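The top crop shows the bead in the tin at (123,293), and the bottle is empty and on the pad. I release it and check.

```bash
python3 - <<'E'
from h import *
np.set_printoptions(precision=4,suppress=True)
P=np.array([.449,.214]);R=down(BEAD)
arm.move_l([*P,.0615],R,feed=.02)
print(arm.current_force())
arm.grip(.088)
arm.move_l([*P,.19],R,feed=.12)
cv2.imwrite("pics/side6.png",arm.snapshot("side")[:,:,::-1])
s=np.r_[TIN,.19]+tx*.115
arm.move_l(s,down(TINA+90),feed=.2)
arm.grip(0)
for n in("top",'side'): cv2.imwrite(f"pics/{n}6.png",arm.snapshot(n)[:,:,::-1])
print(arm.current_t(),arm.current_width())
a=cv2.imread("pics/top6.png")[120:260,150:310];b=cv2.imread("pics/side6.png")[80:230,160:310]
cv2.imwrite("pics/c6.png",np.hstack([cv2.resize(a,(400,350),interpolation=2),cv2.resize(b,(400,400),interpolation=2)[:350]]))
E
```

```text
[-1.0643  1.3096  4.5962]
22.9917 0.00014188317336362053
```

View pics/c6.png

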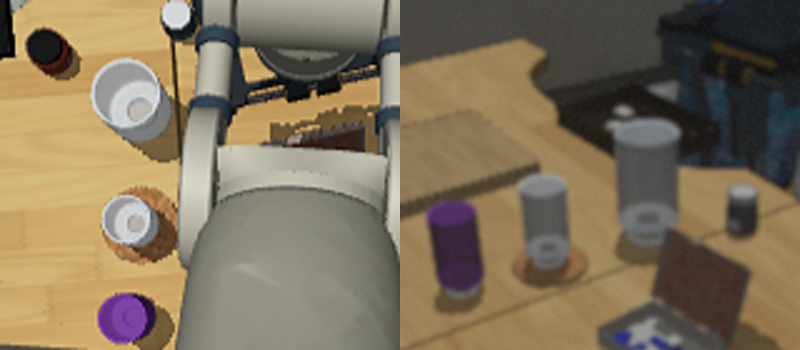

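The bottle stands upright on the pad, released. Now I swing the lid shut.

```bash
python3 - <<'E'
from h import *
np.set_printoptions(precision=3,suppress=True)
R=down(TINA+90)
def go(x,z,feed=.08): arm.move_l(np.r_[TIN,z]+tx*x,R,feed=feed)
go(.115,.078,.12)
hx,hz=.041,.021;fm=0
go(.062,.081)
print(arm.current_force())
cv2.imwrite("pics/s7a.png",arm.snapshot("side")[:,:,::-1])
for ph in range(85,9,-15):
    p=np.radians(ph);r=.060+.010*(1-ph/90)
    C=np.array([hx-r*np.cos(p)+.003*np.sin(p),hz+r*np.sin(p)+.004*np.cos(p)])
    go(C[0]+.016,C[1]);f=arm.current_force();fm=max(fm,np.linalg.norm(f));print(ph,C,f)
    if np.linalg.norm(f)>25: break
for n in("top",'side'): cv2.imwrite(f"pics/{n}7.png",arm.snapshot(n)[:,:,::-1])
print(arm.current_t(),fm)
cv2.imwrite("pics/c7.png",np.hstack([cv2.resize(cv2.imread(f"pics/{n}.png")[110:250,200:320],(360,420),interpolation=2) for n in("s7a","side7")]))
E
```

```text
[0.253 0.343 0.201]
85 [0.039 0.082] [ 0.071 -0.461 -0.198]
70 [0.023 0.081] [ 0.609  1.457 -0.948]
55 [0.007 0.076] [-0.421  0.409 -0.436]
40 [-0.007  0.066] [ 0.584  0.776 -0.017]
25 [-0.019  0.053] [-0.292  0.39  -0.501]
10 [-0.026  0.037] [ 0.302  0.464 -0.307]
27.1 1.8419924853827119
```

View pics/c7.png

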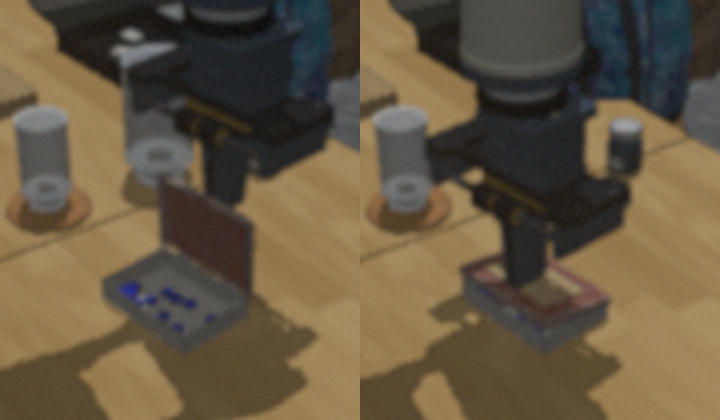

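The lid is nearly down. I press it to the stop.

```bash
python3 - <<'E'
from h import *
np.set_printoptions(precision=3,suppress=True)
R=down(TINA+90)
def go(x,z,feed=.04): arm.move_l(np.r_[TIN,z]+tx*x,R,feed=feed)
z=.037
while z>.019:
    z-=.001;go(-.016,z,.02);f=arm.current_force()[2]
    if f>10: break
print(z,f)
cv2.imwrite("pics/s8.png",arm.snapshot("side")[:,:,::-1])
go(-.016,.12,.12);go(-.016,.26,.2)
arm.move_to([.25,.45,.3],down(70))
for n in("top",'side'): cv2.imwrite(f"pics/{n}8.png",arm.snapshot(n)[:,:,::-1])
print(arm.current_t())
a=cv2.imread("pics/top8.png")[110:270,150:310];b=cv2.imread("pics/side8.png")[110:230,160:310]
cv2.imwrite("pics/c8.png",np.hstack([cv2.resize(a,(400,400),interpolation=2),cv2.resize(b,(400,400),interpolation=2)]))
c=cv2.resize(cv2.imread("pics/side8.png")[160:235,225:300],(600,600),interpolation=2);cv2.imwrite("pics/c8b.png",c)
E
```

```text
0.022999999999999986 22.386324930016375
34.5667
```

View pics/c8.png

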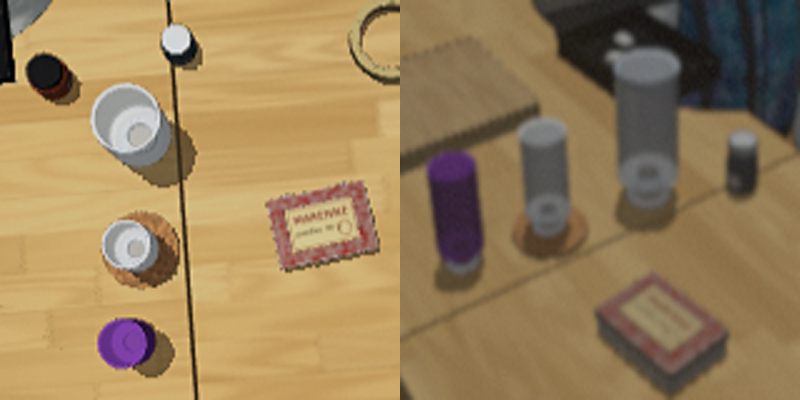

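View pics/c8b.png

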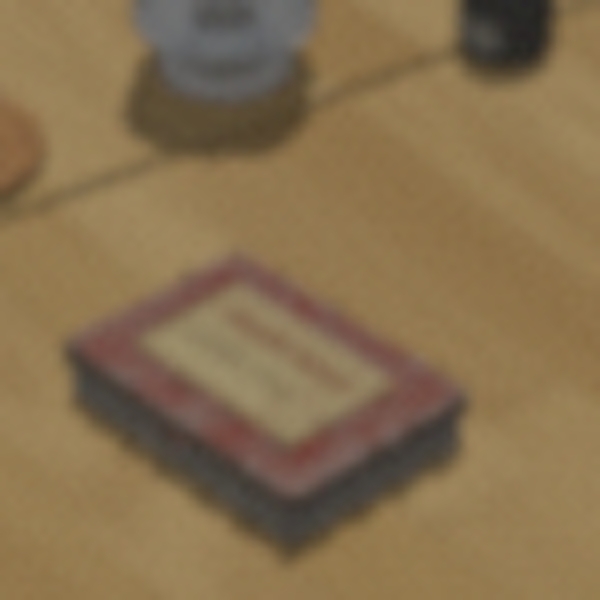

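The lid is flat on the tin: the press met a hard stop at TCP z ≈ 23 mm with 22 N. The bottle stands on its pad, and the jar and wax block were never approached. I hand it in.

```bash
python3 - <<'E'
from h import *
a=cv2.imread("pics/top0.png").astype(int);b=cv2.imread("pics/top8.png").astype(int)
for n,(u,v,w,h) in dict(jar=(158,128,25,28),wax=(338,215,40,45)).items(): print(n,np.abs(a-b)[v:v+h,u:u+w].mean())
print(arm.current_t());arm.sign_off()
E
```

```text
jar 1.1904761904761905
wax 1.1759259259259258
34.5667
the job is handed in; nothing more can be done
```

The job is done and handed in at 34.6 s, well inside the 72 s limit.

- **Bead:** I held the small clear bottle over the tin with the bead lined up along the tin's length and leant it 22° one way and 30° the other. The bead dropped out on the first lean. Both cameras then showed it lying inside the tin and the neck clear.
- **Bottle:** It stands mouth-down on the cork pad again, upright and released.
- **Lid:** I swung it over with the closed fingers and pressed it to a hard stop at about 23 mm with 22 N. The last pictures show it lying flat and shut.
- **Bystanders:** The orange-red jar and the wax block look unchanged between the first and last top pictures (about 1 grey level of difference).

No check failed. The side view put the bottle about 5 mm from where the top view did, so I used a position between the two, and the grasp held.

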